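# Tighten a bearing lock ring with a pin spanner

## Task

The new bearing is in its carrier and the lock ring has only been run down by hand. Take the red-handled pin spanner, set both its pins into two opposite holes of the ring, and tighten the ring clockwise (seen from above) until it stops fully home and its yellow mark meets the mark on the carrier. Then lift the spanner off and lay it gently on the open bench clear of the carrier, without knocking the other things about.

Things in the scene. Friction and masses are not known exactly. Their poses are not given: they have to be found in the camera images.
- pin_spanner: Two-pin face spanner, 204 mm long, 0.24 kg, loose, lying level on the bench, pins down. Origin: midway between the pins, at pin-tip height (0); z up, handle along -x. Dark half-moon fork (radius 36, z = 8 to 14, open to +x), neck 18 wide, then the straight red grip: 24 wide, z = 0 to 22 (underside level with the pin tips), x = -58 to -168. Centre of mass near x = -60.
- pin_left (a point): Tip centre of the steel pin at y = +28 in the spanner's frame. The pin points down: 6 mm diameter, 8 long below the fork, its last 3 mm tapering to 3.2 diameter.
- pin_right (a point): Tip centre of the other, equal pin, at y = -28 mm (56 mm from pin_left).
- spanner_grip (a point): Middle of the red grip where it may be held: x = -105, z = 11 mm in the spanner's frame; same axes as the spanner.
- bearing_carrier: Fixed bearing carrier: dark round casting (flange 124 mm diameter, boss 90, boss top 60 above the bench) bolted to a 150 x 150 x 14 mm steel plate too heavy to move. Origin: centre of the plate's underside, on the bench, on the ring's axis. A yellow mark on the boss top shows where the ring's mark must come. Nothing of it stands above the ring's face.
- ring_face (a point): Centre of the top face of the bright lock ring (74 mm diameter, bore 38), 66 above the bench; turns with the ring, z up. Four round holes, 9 diameter, 10 deep, lie 28 from it on its +x, +y, -x, -y axes; yellow mark midway between +x and +y. Spanner seated: fork resting on this face, its origin on the axis 8 below the face, handle along one of the four axes (any will do).
- lock_ring (a joint): Turn of the ring in rad, growing clockwise seen from above; 1.30 is the hard stop, fully home (marks meet). It starts 0.7 to 1.2 rad short of it. It turns against about 0.5 N m of dry friction (about 5 N at the grip) and stays where it is left.
- grease_tin: Bystander: tin, 68 diameter, 69 high; origin at the centre of its underside. (Fixed, not listed: a blue toolbox 200 high at the back left, its front face near x = 0.70 m, from y = 0.18 to 0.58 m.)
- old_bearing: Bystander: worn ball bearing lying flat, 52 diameter, 15 high; origin at the centre of its underside.
- brush: Bystander: parts brush lying flat, 193 long along its y, 38 wide, 16 high; origin under its middle.
- ins_tape: Bystander: roll of black tape lying flat, 62 diameter, 19 high; origin under its middle.
- hex_key: Bystander: black hex key lying flat, 119 long along its y, 37 wide, 9 high; origin under its middle.
Not all that is in view belongs to the job. Of the things like the pin_spanner, leave any that is purple; of the rest the larger one is meant.

How it is judged:
By the outcome, as a careful person would: the job done as asked, in the order asked, and still so for the second after the job is handed in, with the robot touching nothing.
It also fails if it takes over 59 s, if anything falls off the work surface, if the arm or the gripper's body presses on something with over 40 N, if the wrist force passes 120 N, or if a joint passes its speed limit or range.

## Robot

A 7-joint arm with a two-finger parallel gripper is mounted at the origin on a cart in front of the work surface, level with it; the furniture and walls round the work are solid. World frame = base frame: x ahead of the robot, y to its left, z up, the work surface at z = 0. Lengths are in m, angles in rad, forces in N, time in s.
With the tool pointing down it reaches from about 0.35 to 0.9 m from the base axis. Payload 19.9 kg.
Tool frame: the origin (TCP) lies on the front face of the gripper's body, between the roots of the fingers; the fingertips stand 73 mm ahead of it and the grasp point (between the pads) lies pinch_z ahead of it (pinch_z is the distance from the TCP to the grasp point, in m); z points along the fingers, y is the direction in which the jaws open and shut (so a half turn about z gives the same grasp; the last joint's range is limited). The gripper opens to 85 mm and grips with 20 to 120 N. Pads are 22 mm wide; open, the fingers measure 114 mm over their backs; the gripper's body (76 mm by 85 mm) begins 54 mm behind the grasp point. The pads swing forward as they close: fully open they stand 13 mm farther back than shut.
Start: joints at [1.06, 0.417, -0.01, 1.614, 0.005, 1.111, -0.053], TCP at [0.282, -0.558, 0.304] pointing down, gripper open.
Joint ranges: [-2.81, 2.81], [-0.39, 2.02], [-1.27, 1.25], [0.06, 2.57], [-1.19, 4.33], [0.19, 2], [-2.82, 2.82]. Speed limits (rad/s): [1.89, 1.89, 2.39, 2.39, 3.01, 3.01, 3.01].

## Interface

Orientations are given as a unit quaternion [w, x, y, z].
In Python, from bench import sense, camera, finish_job, look_for, pinch_z gives the robot as it stands. The module is installed in compiled form; this text tells all that it offers.
- The arm moves only by the tool carry_out, never from a script. Its argument "series" is one flat list of numbers, 4 for each row, row after row: the shift along the tool's x, y, z as a fraction of full scale, then the turn about the tool's z as a fraction of full scale. In form: [x, y, z, spin, x, y, z, spin, ...]. A call has 1 to 12 rows; each row is the pose to reach, as a shift and turn from the pose commanded when the call began, along the tool's axes at that moment; what a row does not reach only later rows make up. Full scale, the value 1, is 400 mm for a shift and 45 degrees for a turn. A row lasts 1/10 s, in which the tool goes at most 50 mm and 8.59 degrees, less where a joint would pass 70% of its speed; a pose out of reach is approached as far as the arm can. A call with a number of a shift or a turn outside -1 to 1 is refused whole. A call with a gripper value outside its range is refused whole. "jaw" is the gripper command: -1 is shut, 1 is fully open, values between are in proportion, set as the call begins (left out, the last holds). The fingers move at their own pace and stop on an object; "grip_force" is the grip in N (left out, the last holds). Time passes only in rows, so rows that repeat a pose let the fingers close. It gives the time, the measured TCP pose, the force and the opening at its end, in the units of the state.
- sense(): the state, without advancing time (a new reading comes with each control period).
- camera(name): name is "scene" or "top" or "wrist"; returns a dict with "image" (400x640x3 uint8, red, green, blue), "camera_matrix" (3x3 intrinsics, pixels), "R" (3x3) and "t" (3): a world point X has camera coordinates R X + t. Camera axes: x right, y down, z forward; pixel columns grow to the right and rows downward; lengths in m; the calibration is good to about 2 mm. A picture is of the moment at which its call begins. There is no depth.
- finish_job(): hands the job in, once; it reports no verdict.
Trained networks look in the newest picture that a camera, given by its name, has taken for a name from the list of things; names that differ only in an ending like _2 or _b are one class to them, and where a whole thing is asked for, a point or a joint stands for the part that bears it (a point fixed in the world has none). Each returns a list of dicts, best first, with "p" (0 to 1); they miss things now and then, are a little off and sometimes report something else, mostly with a low value. They report only what shows in the picture. A call takes as long as a camera call. They do not tell look-alikes from the thing itself.
- look_for(camera, label): "location" ([row, column] in pixels, amid what is visible of it).
The state is a dict: "clock": time; "joint_pos": joint angles; "qvel": joint speeds; "joint_efforts": joint torques, N m; "ee_pos": TCP position; "orientation": TCP orientation; "contact_force": force on the tool from outside, world axes, zero at the start; "ft_torque": the same for the moment, N m; "finger_gap": finger opening in m.
Only numpy, scipy, OpenCV 4.12 (cv2) and the standard library are available. Lean on these libraries where they do the work, as an engineer would, in place of code of your own. Each camera call takes 0.05 s, during which the arm holds its last target.

## Working session

There is one attempt and no reset: what is moved stays moved. The work goes in short steps, Python scripts to look and compute and a tool call to move; the robot and the scene stay as the last step left them, time stands still between calls to the robot, and variables do not carry over. Pictures are saved under pics/ and viewed, and the job is handed in when it is done.

Besides the shell and the picture viewer there is one more tool, called after ">>>" by a JSON object that holds its "op" and its "data", one argument or row to a line. carry_out: Moves the arm, as the interface text tells. Its arguments: {"type":"object","properties":{"series":{"type":"array","items":{"type":"number"}},"jaw":{"type":"number"},"grip_force":{"type":"number"}},"required":["series"]}

```bash
ls; mkdir -p pics; python3 - <<'E'
from bench import sense,camera,look_for,pinch_z
import cv2,numpy as np
print(sense(),pinch_z)
for c in("scene","top","wrist"):
    d=camera(c);cv2.imwrite(f"pics/a_{c}.png",d["image"][:,:,::-1]);np.savez(f"cal_a_{c}.npz",K=d["camera_matrix"],R=d["R"],t=d["t"],im=d["image"])
    print(c,-d["R"].T@d["t"],d["camera_matrix"][0,0])
    for l in("pin_spanner","pin_left","pin_right","spanner_grip","bearing_carrier","ring_face","grease_tin","old_bearing","brush","ins_tape","hex_key"):
        r=look_for(c,l);print(l,[(np.round(x["location"]).astype(int).tolist(),round(x["p"],2)) for x in r[:4]])
print(sense()["clock"])
E
```

```text
pics
{'clock': 0.0, 'joint_pos': array([ 1.06049496,  0.41797668, -0.01030519,  1.61416928,  0.00475148,
        1.1106741 , -0.05301825]), 'qvel': array([ 7.46848415e-05,  1.02381547e-03, -1.45304685e-03, -1.28150738e-03,
       -1.96127165e-03, -5.85751574e-04,  3.89367405e-04]), 'joint_efforts': array([-4.39746100e-05, -8.64433908e+01,  6.79028425e-01, -4.34913611e+01,
        1.90704328e-02,  7.34530797e-03, -5.43709291e-05]), 'ee_pos': array([ 0.28226072, -0.55735142,  0.30326058]), 'orientation': array([-5.66816222e-04,  9.72651810e-01,  2.32267287e-01, -2.05013192e-04]), 'contact_force': array([ 0.67530882,  1.09419771, -0.64728988]), 'ft_torque': array([ 0.00882148, -0.05117037, -0.00152699]), 'finger_gap': 0.08549888878514147} 0.0539
scene [-0.19081079  0.76478741  0.62149583] 411.7827538458309
pin_spanner [([272, 281], 0.92), ([255, 340], 0.74), ([224, 296], 0.6)]
pin_left [([270, 283], 0.8), ([227, 299], 0.68), ([258, 347], 0.64)]
pin_right [([270, 286], 0.95), ([255, 345], 0.83), ([223, 301], 0.5)]
spanner_grip [([256, 345], 0.8), ([224, 300], 0.59), ([270, 287], 0.56)]
b
[... 408 characters left out ...]
pin_left [([242, 242], 0.92), ([203, 290], 0.69), ([261, 286], 0.65)]
pin_right [([247, 238], 0.86), ([262, 291], 0.62)]
spanner_grip [([246, 236], 0.85), ([203, 286], 0.63), ([258, 290], 0.52)]
bearing_carrier [([222, 373], 0.87)]
ring_face [([219, 378], 0.81)]
grease_tin [([146, 283], 0.65)]
old_bearing [([150, 331], 0.67), ([258, 452], 0.49)]
brush [([144, 384], 0.75)]
ins_tape [([260, 451], 0.67)]
hex_key [([248, 179], 0.69)]
wrist [ 0.34915336 -0.52321687  0.37358823] 336.75040791141606
pin_spanner [([20, 258], 0.72)]
pin_left []
pin_right [([19, 259], 0.65)]
spanner_grip []
bearing_carrier []
ring_face []
grease_tin []
old_bearing []
brush []
ins_tape [([19, 257], 0.57)]
hex_key []
1.8
```

View pics/a_scene.png

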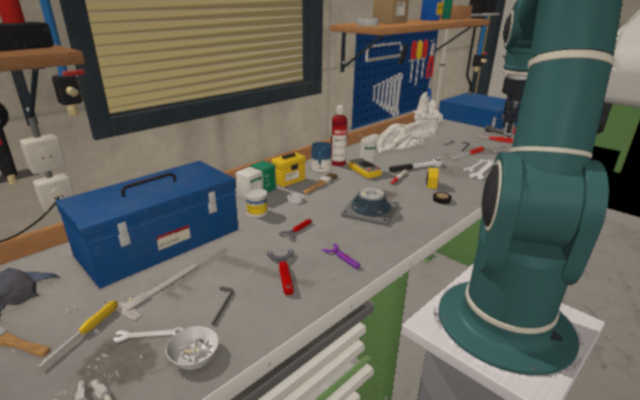

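View pics/a_top.png

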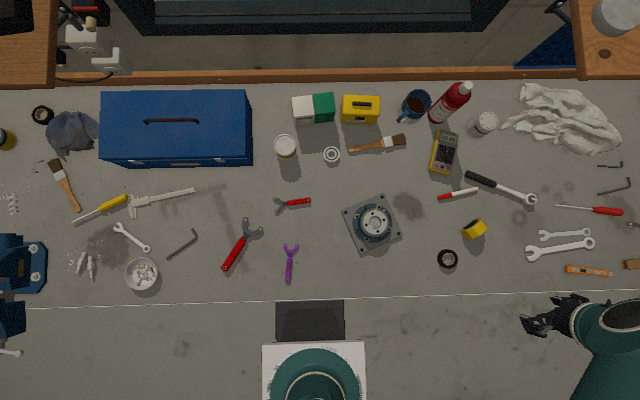

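View pics/a_wrist.png

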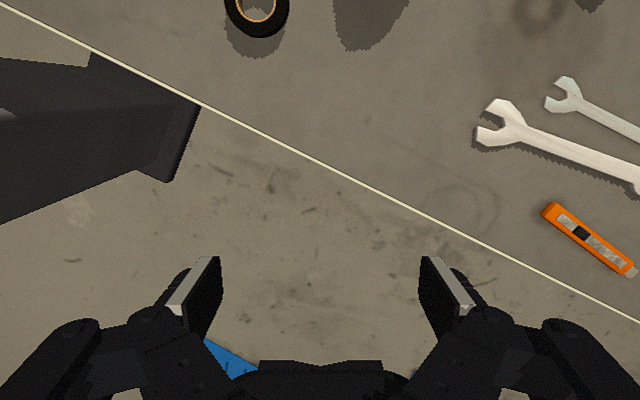

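```bash
python3 - <<'E'
import cv2,numpy as np
a=cv2.imread("pics/a_top.png")[120:300,150:480];cv2.imwrite("pics/a_topc.png",cv2.resize(a,None,fx=2.4,fy=2.4,interpolation=cv2.INTER_CUBIC))
a=cv2.imread("pics/a_scene.png")[200:310,200:380];cv2.imwrite("pics/a_scc.png",cv2.resize(a,None,fx=4.4,fy=4.4,interpolation=cv2.INTER_CUBIC))
E
```

```text
(no output)
```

View pics/a_topc.png

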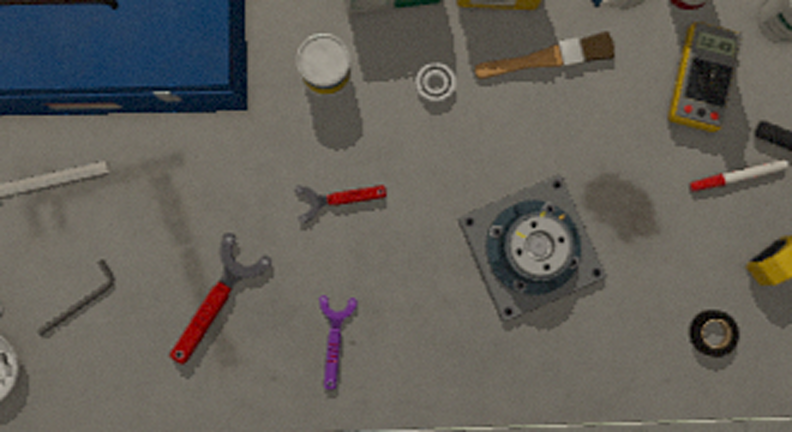

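View pics/a_scc.png

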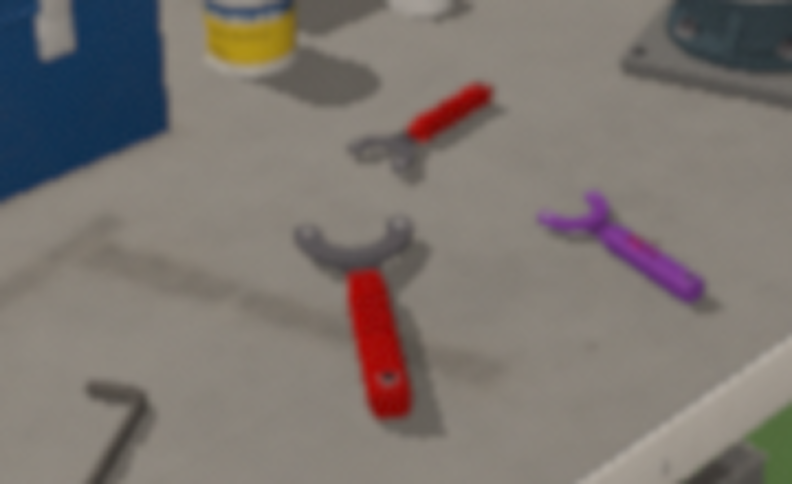

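```bash
cat > h.py <<'E'
import cv2,numpy as np
from scipy.spatial.transform import Rotation as Rn
from bench import sense,camera,look_for,pinch_z
def save(n,tag):
    d=camera(n);np.savez(f"cal_{tag}_{n}.npz",K=d["camera_matrix"],R=d["R"],t=d["t"],im=d["image"]);cv2.imwrite(f"pics/{tag}_{n}.png",d["image"][:,:,::-1]);return d
def load(n,tag):return np.load(f"cal_{tag}_{n}.npz")
def ray(d,u,v):
    K=d["K"] if "K" in d else d["camera_matrix"]
    r=d["R"].T@np.linalg.solve(K,[u,v,1.]);return -d["R"].T@d["t"],r
def onz(d,u,v,z):
    c,r=ray(d,u,v);return (c+r*(z-c[2])/r[2])
def tri(L):
    A=np.zeros((3,3));b=np.zeros(3);P=[]
    for d,u,v in L:
        c,r=ray(d,u,v);r/=np.linalg.norm(r);M=np.eye(3)-np.outer(r,r);A+=M;b+=M@c;P.append((c,r,M))
    x=np.linalg.solve(A,b);return x,[np.linalg.norm(M@(x-c)) for c,r,M in P]
def proj(d,X):
    K=d["K"] if "K" in d else d["camera_matrix"]
    p=K@(d["R"]@np.asarray(X)+d["t"]);return p[:2]/p[2]
def toolR(s=None):
    s=s or sense();q=s["orientation"];return Rn.from_quat([q[1],q[2],q[3],q[0]]).as_matrix()
def shift(target_tcp,yaw=None):
    """fractions for moving TCP to target; yaw = desired heading(rad) of tool x in world"""
    s=sense();R=toolR(s);d=R.T@(np.asarray(target_tcp)-s["ee_pos"])/0.4
    y0=np.arctan2(R[1,0],R[0,0]);sp=None
    if yaw is not None:
        dy=(yaw-y0+np.pi/2)%np.pi-np.pi/2   # half-turn symmetric
        sp=-dy/(np.pi/4)   # tool z down
    return np.round(d,4),sp,np.degrees(y0)
E
python3 - <<'E'
from h import *
d=load("top","a")
for n,u,v,z in[("forkc",253,228,.012),("grip end",225,268,.022),("pinA",246,219,.0),("pinB",261,230,0),("ring",374,222,.066),("carrier pl",373,224,.014),("smallred",293,203,.02),("hex",182,244,0),("tape",447,259,.019),("tin",284,146,.069),("purple",290,262,.01)]:
    print(n,np.round(onz(d,u,v,z),3))
E
```

```text
forkc [0.508 0.18  0.012]
grip end [0.388 0.266 0.022]
pinA [0.538 0.203 0.   ]
pinB [0.502 0.156 0.   ]
ring [ 0.515 -0.193  0.066]
carrier pl [ 0.511 -0.2    0.014]
smallred [0.584 0.052 0.02 ]
hex [0.465 0.405 0.   ]
tape [ 0.395 -0.427  0.019]
tin [0.756 0.074 0.069]
purple [0.399 0.066 0.01 ]
```

```bash
python3 - <<'E'
from h import *
d=load("wrist","a");c,r=ray(d,320,200);T=toolR()
print("axis in tool",T.T@(r/np.linalg.norm(r)),"off",T.T@(c-sense()["ee_pos"]))
print(T)
# place camera axis over ring: want TCP such that ring appears nicely
for tgt,yaw in[((.515-.07,-.193,.28),0.0),((.48,.2,.30),np.radians(-35))]:
    print(tgt,shift(tgt,yaw))
E
```

```text
axis in tool [-3.04572824e-01  7.70776760e-05  9.52489049e-01] off [ 0.07509134 -0.00046613 -0.06971949]
[[ 8.92100354e-01  4.51837309e-01 -6.20513172e-05]
 [ 4.51837313e-01 -8.92100353e-01  5.71971196e-05]
 [-2.95122093e-05 -7.90626710e-05 -9.99999996e-01]]
(0.445, -0.193, 0.28) (array([ 0.7745, -0.6293,  0.0597]), np.float64(0.5969250059219561), np.float64(26.861625266488026))
(0.48, 0.2, 0.3) (array([ 1.2965, -1.4663,  0.0098]), np.float64(1.3747027836997339), np.float64(26.861625266488026))
```

>>> {"op": "carry_out", "data": {
  "series": [0.83, -0.6, 0.05, 0.6, 0.83, -0.6, 0.05, 0.6, 0.83, -0.6, 0.05, 0.6, 0.83, -0.6, 0.05, 0.6, 0.83, -0.6, 0.05, 0.6, 0.83, -0.6, 0.05, 0.6, 0.83, -0.6, 0.05, 0.6, 0.83, -0.6, 0.05, 0.6, 0.83, -0.6, 0.05, 0.6, 0.83, -0.6, 0.05, 0.6, 0.83, -0.6, 0.05, 0.6, 0.83, -0.6, 0.05, 0.6],
  "jaw": -0.06
}}

```text
clock: 3.0
ee_pos: [0.4697, -0.1946, 0.2839]
orientation: [0.0, 1.0, -0.002, -0.0]
contact_force: [-0.7, -0.3, 0.3]
finger_gap: 0.0407
```

```bash
python3 - <<'E'
from h import *
s=sense();print(s["clock"],s["ee_pos"],s["joint_pos"],np.round(s["qvel"],3),s["finger_gap"])
save("wrist","b")
for l in("ring_face","bearing_carrier"):print(l,look_for("wrist",l))
E
```

```text
3.0 [ 0.46967983 -0.19456052  0.28392661] [ 0.45323394  0.23543703 -0.13946053  1.91767248  0.03916343  0.9910679
 -1.27868488] [ 0.006 -0.001 -0.001  0.    -0.002  0.002 -0.004] 0.04073284582075215
ring_face []
bearing_carrier [{'location': [115.7, 324.1], 'p': 0.94}]
```

View pics/b_wrist.png

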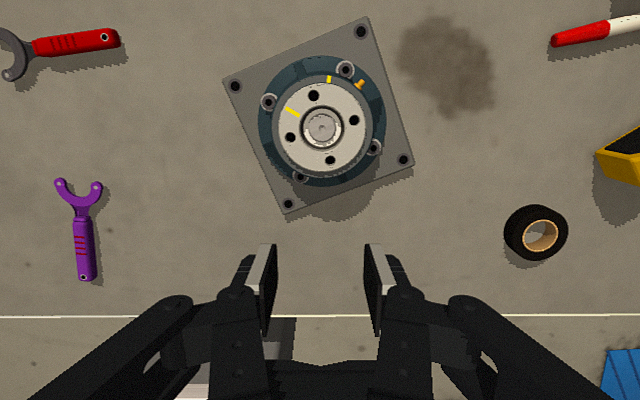

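```bash
python3 - <<'E'
from h import *
d=load("wrist","b");im=d["im"]
c=cv2.resize(im[50:220,210:430],None,fx=3.6,fy=3.6,interpolation=cv2.INTER_CUBIC)
cv2.imwrite("pics/b_ring.png",c[:,:,::-1])
g=cv2.cvtColor(im,cv2.COLOR_RGB2GRAY).astype(int)
H=[]
for u,v in[(313,95),(354,120),(330,160),(290,137)]:
    w=np.clip(110-g[v-8:v+9,u-8:u+9],0,60).astype(float)
    yy,xx=np.mgrid[v-8:v+9,u-8:u+9];m=((yy-v)**2+(xx-u)**2<64);w*=m
    p=((xx*w).sum()/w.sum(),(yy*w).sum()/w.sum());X=onz(d,*p,.066);H.append(X);print(p,np.round(X,4))
H=np.array(H);C=H.mean(0);print("C",C,"rad",np.linalg.norm(H-C,axis=1),"ang",np.degrees(np.arctan2(H[:,1]-C[1],H[:,0]-C[0])))
hsv=cv2.cvtColor(im,cv2.COLOR_RGB2HSV)
m=cv2.inRange(hsv,(22,120,120),(35,255,255));n,l,st,ce=cv2.connectedComponentsWithStats(m)
for i in range(1,n):
    if st[i,4]>8 and 210<ce[i][0]<430:
        X=onz(d,*ce[i],.064);print(ce[i],st[i,4],X,np.linalg.norm((X-C)[:2]),np.degrees(np.arctan2(X[1]-C[1],X[0]-C[0])))
E
```

```text
(np.float64(313.09964476021315), np.float64(95.09253996447602)) [ 0.5427 -0.189   0.066 ]
(np.float64(353.7151090983944), np.float64(119.64573898723755)) [ 0.5229 -0.2227  0.066 ]
(np.float64(329.67312044254464), np.float64(159.67563490067892)) [ 0.4892 -0.2028  0.066 ]
(np.float64(289.8240740740741), np.float64(136.75573192239858)) [ 0.509  -0.1689  0.066 ]
C [ 0.51593186 -0.19583218  0.066     ] rad [0.02761663 0.02775012 0.02765035 0.02781063] ang [  14.41093373  -75.3935746  -165.46347184  104.53666692]
[328.31428571  78.65714286] 35 [ 0.55540504 -0.20140349  0.064     ] 0.03986441047860185 -8.033758394712335
[292.10606061 111.25757576] 66 [ 0.52981004 -0.17127378  0.064     ] 0.028208486657612938 60.528793524595535
```

View pics/b_ring.png

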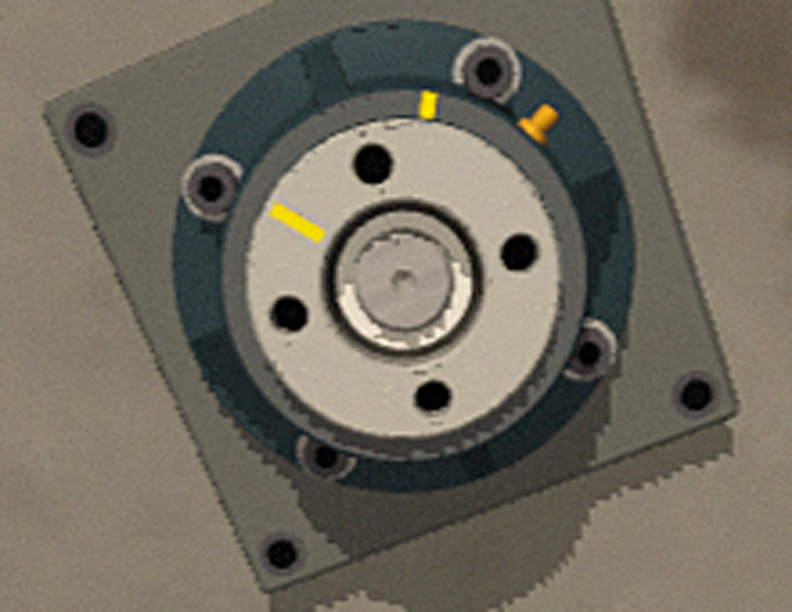

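>>> {"op": "carry_out", "data": {
  "series": [-0.05, -1, 0, 0.78, -0.05, -1, 0, 0.78, -0.05, -1, 0, 0.78, -0.05, -1, 0, 0.78, -0.05, -1, 0, 0.78, -0.05, -1, 0, 0.78, -0.05, -1, 0, 0.78, -0.05, -1, 0, 0.78, -0.05, -1, 0, 0.78, -0.05, -1, 0, 0.78, -0.05, -1, 0, 0.78]
}}

```text
clock: 4.25
ee_pos: [0.4511, 0.2066, 0.2837]
orientation: [0.0, 0.953, -0.302, -0.0]
contact_force: [-0.4, -1.4, -1.0]
finger_gap: 0.0399
```

```bash
python3 - <<'E'
from h import *
s=sense();print(s["clock"],s["ee_pos"],s["joint_pos"],np.round(s["qvel"],3),s["finger_gap"],s["orientation"])
save("wrist","c")
for l in("pin_left","pin_right","spanner_grip"):print(l,look_for("wrist",l))
E
```

```text
4.25 [0.45112619 0.20659124 0.28372371] [-0.17119039  0.22866859 -0.36491403  1.93917853  0.09672766  0.99086631
 -2.765738  ] [ 0.027 -0.009  0.021  0.012 -0.     0.001  0.009] 0.03993492823867704 [ 1.05695652e-04  9.53184982e-01 -3.02387748e-01 -1.69383298e-04]
pin_left [{'location': [9.2, 340.3], 'p': 0.79}, {'location': [158.0, 303.9], 'p': 0.75}, {'location': [126.6, 462.5], 'p': 0.65}]
pin_right [{'location': [153.4, 304.9], 'p': 0.81}, {'location': [5.8, 338.1], 'p': 0.63}]
spanner_grip [{'location': [157.1, 305.8], 'p': 0.72}, {'location': [121.8, 462.3], 'p': 0.63}, {'location': [6.8, 341.8], 'p': 0.47}]
```

View pics/c_wrist.png

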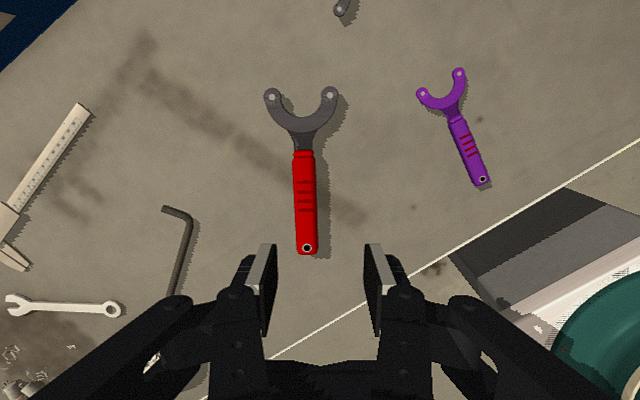

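```bash
python3 - <<'E'
from h import *
d=load("wrist","c");im=d["im"]
c=cv2.resize(im[75:265,250:350],None,fx=3,fy=3,interpolation=cv2.INTER_CUBIC);cv2.imwrite("pics/c_sp.png",c[:,:,::-1])
g=cv2.cvtColor(im,cv2.COLOR_RGB2GRAY).astype(float)
P=[]
for u,v in[(272,97),(330,95)]:
    yy,xx=np.mgrid[v-5:v+6,u-5:u+6];w=np.clip(g[v-5:v+6,u-5:u+6]-120,0,None)*(((yy-v)**2+(xx-u)**2)<20);p=((xx*w).sum()/w.sum(),(yy*w).sum()/w.sum());P.append(onz(d,*p,.014));print(p,P[-1])
A,B=P;print("sep",np.linalg.norm(A-B));O=(A+B)/2;f=A-B  # A left (+y)
h=np.arctan2(f[1],f[0])-np.pi/2;print("O",O,"heading",np.degrees(h))
hsv=cv2.cvtColor(im,cv2.COLOR_RGB2HSV);m=cv2.inRange(hsv,(0,150,70),(6,255,255))|cv2.inRange(hsv,(174,150,70),(180,255,255));m[:, :250]=0;m[:,360:]=0;m[260:]=0
pts=np.argwhere(m);W=np.array([onz(d,u,v,.022)[:2] for v,u in pts]);c0=W.mean(0);ev=np.linalg.svd(W-c0,full_matrices=False)[2][0];
print("red centroid",c0,np.degrees(np.arctan2(ev[1],ev[0])),"extent",np.ptp((W-c0)@ev))
e=np.array([np.cos(h),np.sin(h)]);print("red cen in spanner x",(c0-O[:2])@e,(c0-O[:2])@[-e[1],e[0]], "range",((W-O[:2])@e).min(),((W-O[:2])@e).max())
t=load("top","a");
for p,u,v in[(A,246,219),(B,261,230)]: print(proj(t,p))
s=sense();R=toolR(s);print("tool yaw",np.degrees(np.arctan2(R[1,0],R[0,0])))
E
```

```text
(np.float64(271.60128913443833), np.float64(96.597605893186)) [0.53620378 0.20367511 0.014     ]
(np.float64(329.5746907706946), np.float64(94.76688867745004)) [0.50533261 0.15692766 0.014     ]
sep 0.05602100765188726
O [0.52076819 0.18030139 0.014     ] heading -33.4400499364061
red centroid [0.43397005 0.23791299] 146.4869387104404 extent 0.11388077096495923
red cen in spanner x -0.10417751948338023 0.00024339594169193776 range -0.16502069138974823 -0.051122452111961376
[245.21962607 219.35449448]
[260.22348221 228.77283653]
tool yaw -35.3599099487891
```

View pics/c_sp.png

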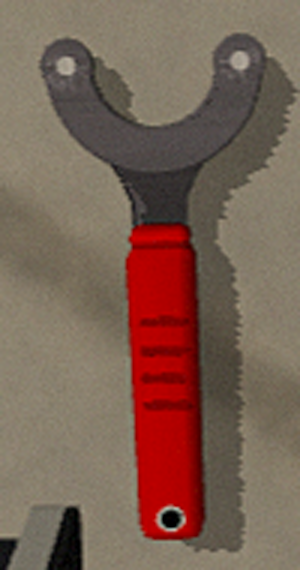

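>>> {"op": "carry_out", "data": {
  "series": [-0.032, -0.04, 0, -0.1, -0.032, -0.04, 0.12, -0.1, -0.032, -0.04, 0.24, -0.1, -0.032, -0.04, 0.36, -0.1, -0.032, -0.04, 0.42, -0.1, -0.032, -0.04, 0.46, -0.1, -0.032, -0.04, 0.49, -0.1, -0.032, -0.04, 0.505, -0.1, -0.032, -0.04, 0.515, -0.1, -0.032, -0.04, 0.515, -0.1]
}}

```text
clock: 5.45
ee_pos: [0.4501, 0.2269, 0.0781]
orientation: [-0.0, 0.964, -0.265, 0.0]
contact_force: [0.3, 0.2, 0.8]
finger_gap: 0.0403
```

```bash
python3 - <<'E'
from h import *
s=sense();print(s["clock"],s["ee_pos"],s["joint_pos"],s["contact_force"],s["finger_gap"])
save("wrist","d")
E
```

```text
5.45 [0.45006019 0.22694949 0.07806807] [-0.37187606  0.55750269 -0.18886187  2.04824987  0.19059043  0.55172598
 -2.80312863] [0.25788149 0.2015216  0.78418651] 0.04026863952541547
```

View pics/d_wrist.png

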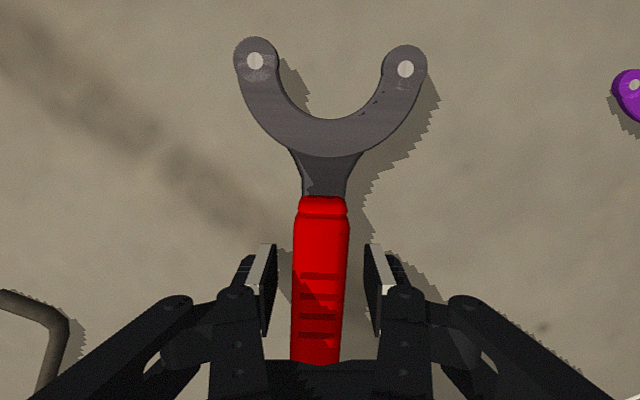

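>>> {"op": "carry_out", "data": {
  "series": [0, 0, 0.004, -0.03, 0, 0, 0.008, -0.03, 0, 0, 0.008, -0.03]
}}

```text
clock: 5.8
ee_pos: [0.4499, 0.227, 0.0748]
orientation: [-0.0, 0.967, -0.254, 0.0]
contact_force: [-0.3, -0.4, -0.3]
finger_gap: 0.0399
```

>>> {"op": "carry_out", "data": {
  "series": [0, 0, 0, 0, 0, 0, 0, 0, 0, 0, 0, 0, 0, 0, 0, 0, 0, 0, 0, 0],
  "jaw": -1,
  "grip_force": 70
}}

```text
clock: 6.3
ee_pos: [0.4501, 0.2272, 0.0751]
orientation: [-0.0, 0.967, -0.254, 0.0]
contact_force: [-0.9, -1.1, 7.3]
finger_gap: 0.0227
```

```bash
python3 - <<'E'
from h import *
s=sense();print(s["clock"],s["ee_pos"],s["joint_pos"],s["contact_force"],s["finger_gap"])
save("wrist","e")
E
```

```text
6.3 [0.4501384  0.22724675 0.07513692] [-0.36966867  0.56354605 -0.19210808  2.04828928  0.19765771  0.54600451
 -2.78597407] [-0.90969438 -1.13223236  7.27520195] 0.022677149394272476
```

View pics/e_wrist.png

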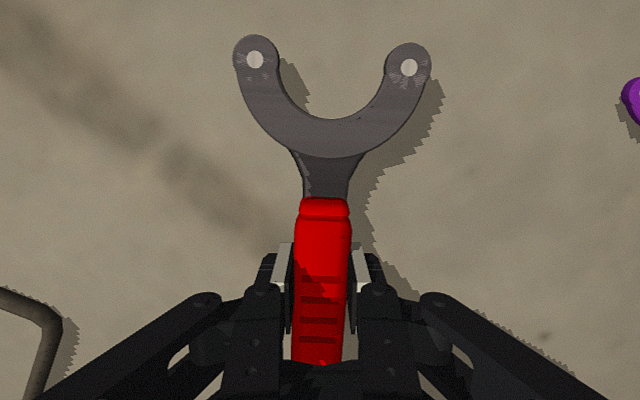

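>>> {"op": "carry_out", "data": {
  "series": [0, 0, -0.01, 0, 0, 0, -0.04, 0, 0, 0, -0.1, 0, 0, 0, -0.2, 0, 0, 0, -0.3, 0, 0, 0, -0.35, 0, 0, 0, -0.35, 0]
}}

```text
clock: 7.05
ee_pos: [0.4507, 0.2275, 0.2182]
orientation: [-0.002, 0.967, -0.254, 0.002]
contact_force: [0.7, -0.2, -3.7]
finger_gap: 0.0227
```

```bash
python3 - <<'E'
from h import *
s=sense();print(s["clock"],s["ee_pos"],s["joint_pos"],s["contact_force"],s["ft_torque"],s["finger_gap"])
save("wrist","f");save("scene","f")
a=cv2.imread("pics/f_scene.png")[150:320,200:420];cv2.imwrite("pics/f_scc.png",cv2.resize(a,None,fx=3.5,fy=3.5,interpolation=cv2.INTER_CUBIC))
E
```

```text
7.05 [0.45072769 0.22751941 0.21817602] [-0.3122061   0.32090206 -0.25418091  1.98467653  0.10719295  0.84347625
 -2.70875995] [ 0.69545179 -0.16862896 -3.73138352] [ 0.06711073 -0.0063598   0.0281539 ] 0.02274971539036646
```

View pics/f_wrist.png

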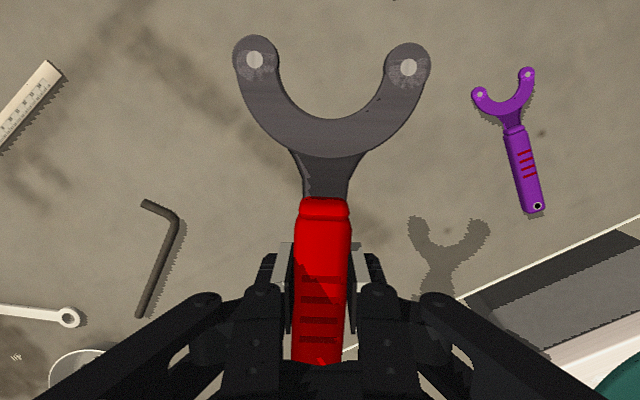

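View pics/f_scc.png

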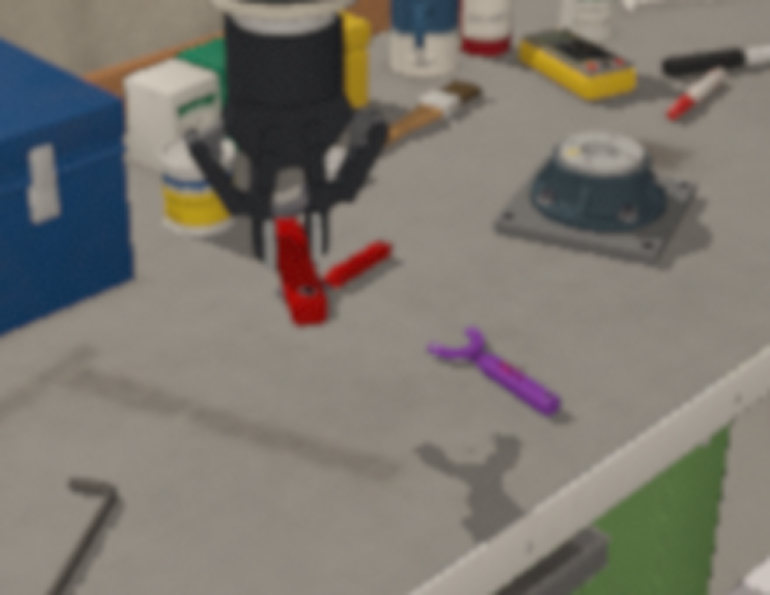

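```bash
cat >> h.py <<'E'
def cen(g,u,v,r=8,thr=120):
    yy,xx=np.mgrid[v-r:v+r+1,u-r:u+r+1];w=np.clip(g[v-r:v+r+1,u-r:u+r+1]-thr,0,None)*(((yy-v)**2+(xx-u)**2)<=r*r);return ((xx*w).sum()/w.sum(),(yy*w).sum()/w.sum())
E
python3 - <<'E'
from h import *
for tag,z in(("e",.0611),("f",.0611)):
    d=load("wrist",tag);g=cv2.cvtColor(d["im"],cv2.COLOR_RGB2GRAY).astype(float)
    # camera in tool frame: offsets fixed (from calibration at start)
    s=sense();T=toolR(s);
    if tag=="f":
        Rct=d["R"]@T; tct=d["R"]@s["ee_pos"]+d["t"];np.savez("handeye.npz",R=Rct,t=tct)
for tag in("e","f"):
    d=load("wrist",tag);g=cv2.cvtColor(d["im"],cv2.COLOR_RGB2GRAY).astype(float)
    h=np.load("handeye.npz");D=dict(K=d["K"],R=h["R"],t=h["t"])
    L=cen(g,255,60,9,130);Rr=cen(g,408,67,9,130)
    for z in(.059,.0611,.063):
        a=onz(D,*L,z);b=onz(D,*Rr,z);o=(a+b)/2;f=a-b
        # tool frame: z down; left pin has tool y negative
        print(tag,z,L,Rr,"sep",np.linalg.norm(f),"O",o,"ang",np.degrees(np.arctan2(f[0],-f[1])))
print(h["t"])
E
```

```text
e 0.059 (np.float64(254.842958595739), np.float64(59.330162133190406)) (np.float64(408.9581589958159), np.float64(67.17336122733612)) sep 0.05651138953933725 O [0.08576662 0.00281556 0.059     ] ang 2.6912198879074882
e 0.0611 (np.float64(254.842958595739), np.float64(59.330162133190406)) (np.float64(408.9581589958159), np.float64(67.17336122733612)) sep 0.057409183688349526 O [0.08593745 0.00287993 0.0611    ] ang 2.691219887907497
e 0.063 (np.float64(254.842958595739), np.float64(59.330162133190406)) (np.float64(408.9581589958159), np.float64(67.17336122733612)) sep 0.058221473632693976 O [0.08609201 0.00293818 0.063     ] ang 2.6912198879075033
f 0.059 (np.float64(254.64701492537313), np.float64(59.45957711442786)) (np.float64(408.4433842239186), np.float64(67.04516539440203)) sep 0.05638925241132836 O [0.0857666  0.00268241 0.059     ] ang 2.6076273247737114
f 0.0611 (np.float64(254.64701492537313), np.float64(59.45957711442786)) (np.float64(408.4433842239186), np.float64(67.04516539440203)) sep 0.057285106172751565 O [0.08593743 0.00274467 0.0611    ] ang 2.6076273247737185
f 0.063 (np.float64(254.64701492537313), np.float64(59.45957711442786)) (np.float64(408.4433842239186), np.float64(67.04516539440203)) sep 0.05809564052832495 O [0.08609199 0.00280101 0.063     ] ang 2.607627324773724
[0.00136991 0.05040761 0.09187863]
```

>>> {"op": "carry_out", "data": {
  "series": [0.025, 0.05, 0, -0.05, 0.076, 0.15, 0, -0.15, 0.13, 0.25, 0, -0.25, 0.178, 0.35, 0, -0.35, 0.23, 0.45, 0, -0.45, 0.28, 0.55, 0, -0.55, 0.335, 0.65, 0, -0.65, 0.386, 0.75, 0, -0.75, 0.435, 0.85, 0, -0.85, 0.475, 0.93, 0, -0.93, 0.5, 0.975, 0, -0.98, 0.509, 0.992, 0, -1]
}}

```text
clock: 8.35
ee_pos: [0.4314, -0.2207, 0.2133]
orientation: [-0.0, 0.991, 0.135, -0.001]
contact_force: [0.7, 0.8, -2.9]
finger_gap: 0.0226
```

>>> {"op": "carry_out", "data": {
  "series": [0, 0, 0.03, -0.03, 0, 0, 0.08, -0.03, 0, 0, 0.12, -0.03, 0, 0, 0.12, -0.03]
}}

```text
clock: 8.75
ee_pos: [0.4312, -0.2171, 0.1637]
orientation: [-0.002, 0.989, 0.148, -0.002]
contact_force: [0.6, -0.5, -1.5]
finger_gap: 0.0228
```

```bash
cat > pins.py <<'E'
from h import *
import sys
def look(tag):
    s=sense();d=save("wrist",tag);T=toolR(s);y=np.arctan2(T[1,0],T[0,0])
    print("t",s["clock"],"tcp",np.round(s["ee_pos"],4),"yaw",np.degrees(y),"q",np.round(s["joint_pos"],3),"F",np.round(s["contact_force"],1),"M",np.round(s["ft_torque"],2),"gap",s["finger_gap"])
    return s,d
if __name__=="__main__":look(sys.argv[1])
E
python3 pins.py g
```

```text
t 8.75 tcp [ 0.4312 -0.2171  0.1637] yaw 17.05059306818265 q [ 0.508  0.369 -0.124  2.07   0.067  0.711 -0.932] F [ 0.6 -0.5 -1.5] M [ 0.01  0.01 -0.03] gap 0.02282681792824447
```

View pics/g_wrist.png

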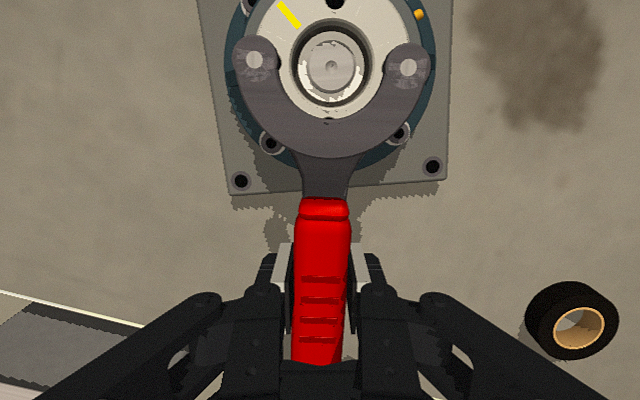

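```bash
python3 - <<'E'
from h import *
d=load("wrist","g");im=d["im"].copy();C=np.array([.51593,-.19583,.066]);a0=np.radians(14.52)
g=cv2.cvtColor(im,cv2.COLOR_RGB2GRAY).astype(float)
L=cen(g,255,60,9,130);R=cen(g,408,67,9,130)
s=sense();zt=s["ee_pos"][2]-.0581
a=onz(d,*L,zt);b=onz(d,*R,zt);o=(a+b)/2;f=a-b;print(L,R,"sep",np.linalg.norm(f),"O",o,"heading",np.degrees(np.arctan2(f[1],f[0]))-90)
print("C-O",(C-o)[:2])
big=cv2.resize(im[0:200,200:460],None,fx=3,fy=3,interpolation=cv2.INTER_CUBIC)
def dot(X,col,r=4):
    p=proj(d,X);cv2.circle(big,(int((p[0]-200)*3+1.5),int(p[1]*3+1.5)),r,col,1);return p
for k in range(4):
    for t in np.linspace(0,2*np.pi,24):
        X=C+.028*np.array([np.cos(a0+k*np.pi/2),np.sin(a0+k*np.pi/2),0])+.0045*np.array([np.cos(t),np.sin(t),0]);dot(X,(0,255,0),1)
for t in np.linspace(0,2*np.pi,90):
    dot(C+.019*np.array([np.cos(t),np.sin(t),0]),(255,0,255),1);dot(C+.037*np.array([np.cos(t),np.sin(t),0]),(255,0,255),1)
cv2.imwrite("pics/g_ov.png",big[:,:,::-1])
E
```

```text
(np.float64(254.44097222222223), np.float64(59.49628831417625)) (np.float64(408.2009351396715), np.float64(67.03320944730848)) sep 0.053788255136265714 O [ 0.51307733 -0.19545005  0.10693996] heading 14.451468587792505
C-O [ 0.00285267 -0.00037995]
```

View pics/g_ov.png

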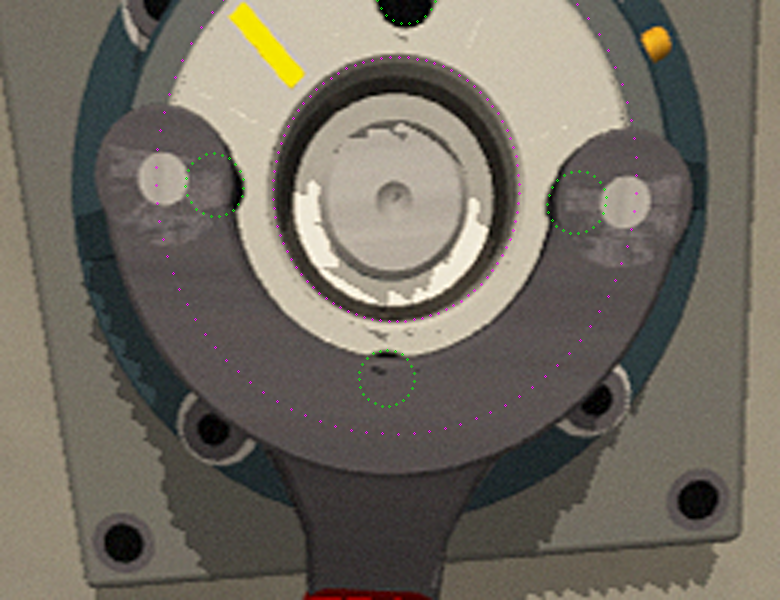

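```bash
python3 - <<'E'
from h import *
he=np.load("handeye.npz")
print("f",-he["R"].T@he["t"])
s=sense();d=load("wrist","g");T=toolR(s);print("g w/ now",T.T@(-d["R"].T@d["t"]-s["ee_pos"]),s["ee_pos"],s["qvel"])
d=save("wrist","g2");s=sense();T=toolR(s);print(T.T@(-d["R"].T@d["t"]-s["ee_pos"]),s["ee_pos"], np.degrees(np.arctan2(T[1,0],T[0,0])))
Tc=d["R"]@T;print(Tc, he["R"]); print(T)
for k in range(2):
    s=sense();print(s["ee_pos"])
E
```

```text
f [ 0.07501385 -0.00123671 -0.07318388]
g w/ now [ 0.0746265  -0.0009468  -0.06828022] [ 0.43180199 -0.21743362  0.16503996] [ 0.00503942 -0.03287926  0.00024753 -0.02480411 -0.00341305  0.02034474
  0.00438283]
[ 0.07473229 -0.00092135 -0.06867354] [ 0.4322894  -0.21780414  0.16600218] 17.025810306244814
[[ 7.97494092e-04  9.99999458e-01  6.69810392e-04]
 [-9.55133148e-01  9.60094789e-04 -2.96175199e-01]
 [-2.96175682e-01 -4.03560136e-04  9.55133395e-01]] [[ 6.47262136e-04  9.99996706e-01  2.48368758e-03]
 [-9.56516150e-01  1.34355386e-03 -2.91676276e-01]
 [-2.91678653e-01 -2.18689627e-03  9.56513869e-01]]
[[ 0.95617216  0.29280038 -0.0016547 ]
 [ 0.29280222 -0.9561725   0.00100674]
 [-0.0012874  -0.00144712 -0.99999812]]
[ 0.4322894  -0.21780414  0.16600218]
[ 0.4322894  -0.21780414  0.16600218]
```

>>> {"op": "carry_out", "data": {
  "series": [0, 0, 0, 0, 0, 0, 0, 0, 0, 0, 0, 0, 0, 0, 0, 0, 0, 0, 0, 0]
}}

```text
clock: 9.35
ee_pos: [0.4326, -0.2186, 0.1668]
orientation: [0.0, 0.989, 0.147, 0.0]
contact_force: [0.2, -0.3, -1.6]
finger_gap: 0.0225
```

```bash
cat > pm.py <<'E'
from pins import *
def meas(tag,C=np.array([.51593,-.19583,.066]),a0=14.52,seed=((255,60),(408,67))):
    s,d=look(tag);im=d["image"];g=cv2.cvtColor(im,cv2.COLOR_RGB2GRAY).astype(float)
    T=toolR(s);print("cam in tool",np.round(T.T@(-d["R"].T@d["t"]-s["ee_pos"]),4))
    L=cen(g,*seed[0],9,130);R=cen(g,*seed[1],9,130)
    D=dict(K=d["camera_matrix"],R=d["R"]@T,t=d["R"]@s["ee_pos"]+d["t"])
    a=T@onz(D,*L,.0616)+s["ee_pos"];b=T@onz(D,*R,.0616)+s["ee_pos"];o=(a+b)/2;f=a-b
    h=np.degrees(np.arctan2(f[1],f[0]))-90
    print("px",np.round(L,1),np.round(R,1),"sep",np.linalg.norm(f),"O(head)",o,"heading",h)
    dl=C-o;dl[2]=0;print("C-O world",dl[:2],"tool frac",np.round((T.T@dl)/.4,4),"turn needed frac",-(a0-h)/45)
    return s,d,o,h
if __name__=="__main__":meas(sys.argv[1])
E
python3 pm.py h
```

```text
t 9.35 tcp [ 0.4326 -0.2186  0.1668] yaw 16.957068819898826 q [ 0.51   0.365 -0.123  2.067  0.067  0.714 -0.931] F [ 0.2 -0.3 -1.6] M [0.04 0.   0.01] gap 0.022485098787946828
cam in tool [ 0.075  -0.0005 -0.0697]
px [254.4  59.5] [408.2  67.1] sep 0.0560111557324861 O(head) [ 0.51518729 -0.19734945  0.10524386] heading 14.38080785549279
C-O world [0.00074271 0.00151945] tool frac [ 0.0029 -0.0031 -0.    ] turn needed frac -0.003093158766826873
```

```bash
python3 - <<'E'
from h import *
d=load("wrist","b");c=-d["R"].T@d["t"];print("b cam rel",c-np.array([.46968,-.19456,.28393]))
d=load("wrist","h");im=d["im"].copy()
f=4
big=cv2.resize(im[0:140,230:430],None,fx=f,fy=f,interpolation=cv2.INTER_CUBIC)
C=np.array([.51593,-.19583,.066])
def dot(X,col):
    p=proj(d,X);x,y=int((p[0]-230+.5)*f),int((p[1]+.5)*f)
    if 0<=x<big.shape[1] and 0<=y<big.shape[0]: big[y,x]=col
for r in(.019,.037):
    for t in np.linspace(0,2*np.pi,400): dot(C+r*np.array([np.cos(t),np.sin(t),0]),(255,0,255))
a0=np.radians(14.52)
for k in range(4):
    for t in np.linspace(0,2*np.pi,80):
        dot(C+.028*np.array([np.cos(a0+k*np.pi/2),np.sin(a0+k*np.pi/2),0])+.0045*np.array([np.cos(t),np.sin(t),0]),(0,255,0))
cv2.imwrite("pics/h_ov.png",big[:,:,::-1])
E
```

```text
b cam rel [0.07484593 0.00019892 0.06970378]
```

View pics/h_ov.png

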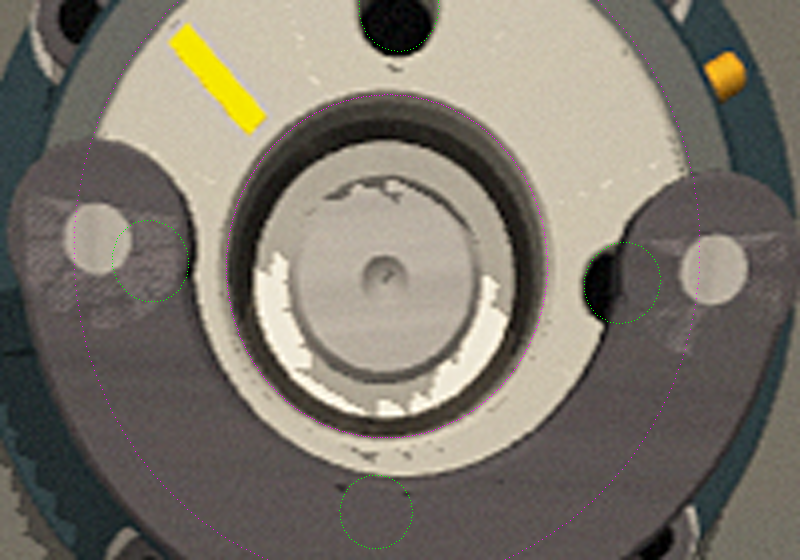

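>>> {"op": "carry_out", "data": {
  "series": [0.0018, -0.0036, 0.02, -0.003, 0.0018, -0.0036, 0.04, -0.003, 0.0018, -0.0036, 0.052, -0.003, 0.0018, -0.0036, 0.052, -0.003, 0.0018, -0.0036, 0.052, -0.003, 0.0018, -0.0036, 0.052, -0.003]
}}

```text
clock: 10.0
ee_pos: [0.4329, -0.217, 0.146]
orientation: [0.0, 0.989, 0.149, 0.0]
contact_force: [0.0, -0.3, -1.7]
finger_gap: 0.0229
```

```bash
python3 pm.py i; python3 - <<'E'
from h import *
d=load("wrist","i");im=d["im"].copy()
f=4
C=np.array([.51593,-.19583,.066])
big=cv2.resize(im[0:140,230:430],None,fx=f,fy=f,interpolation=cv2.INTER_CUBIC)
def dot(X,col):
    p=proj(d,X);x,y=int((p[0]-230+.5)*f),int((p[1]+.5)*f)
    if 0<=x<big.shape[1] and 0<=y<big.shape[0]: big[y,x]=col
for r in(.019,.037):
    for t in np.linspace(0,2*np.pi,400): dot(C+r*np.array([np.cos(t),np.sin(t),0]),(255,0,255))
cv2.imwrite("pics/i_ov.png",big[:,:,::-1])
E
```

```text
t 10.0 tcp [ 0.4329 -0.217   0.146 ] yaw 17.093208735605014 q [ 0.503  0.401 -0.12   2.078  0.076  0.667 -0.94 ] F [ 0.  -0.3 -1.7] M [-0.01  0.01  0.02] gap 0.022891525036402037
cam in tool [ 0.075  -0.0005 -0.0697]
px [254.4  59.5] [408.2  67. ] sep 0.056046554520634555 O(head) [ 0.51546265 -0.19557701  0.0844093 ] heading 14.524927661180257
C-O world [ 0.00046735 -0.00025299] tool frac [0.0009 0.0009 0.    ] turn needed frac 0.00010950358178350131
```

View pics/i_ov.png

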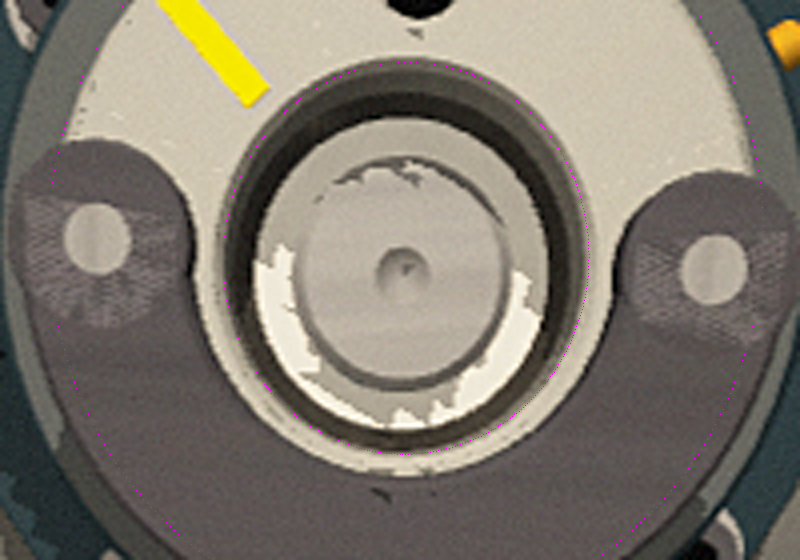

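>>> {"op": "carry_out", "data": {
  "series": [0.001, 0, 0.006, 0, 0.001, 0, 0.012, 0, 0.001, 0, 0.018, 0, 0.001, 0, 0.018, 0, 0.001, 0, 0.018, 0]
}}

```text
clock: 10.55
ee_pos: [0.4331, -0.2169, 0.1386]
orientation: [-0.0, 0.989, 0.149, -0.0]
contact_force: [-0.4, -0.1, -2.6]
finger_gap: 0.0227
```

```bash
python3 pm.py j
```

```text
t 10.55 tcp [ 0.4331 -0.2169  0.1386] yaw 17.092995352781795 q [ 0.501  0.414 -0.119  2.081  0.079  0.651 -0.943] F [-0.4 -0.1 -2.6] M [0.   0.01 0.02] gap 0.02265662768747434
cam in tool [ 0.075  -0.0005 -0.0697]
px [254.4  59.6] [408.2  67. ] sep 0.05602480733241067 O(head) [ 0.5156804  -0.19536773  0.07695637] heading 14.534551817199471
C-O world [ 0.0002496  -0.00046227] tool frac [ 0.0003  0.0013 -0.    ] turn needed frac 0.000323373715543814
```

>>> {"op": "carry_out", "data": {
  "series": [0, 0, 0.004, 0, 0, 0, 0.008, 0, 0, 0, 0.012, 0, 0, 0, 0.014, 0, 0, 0, 0.014, 0, 0, 0, 0.014, 0]
}}

```text
clock: 11.2
ee_pos: [0.4332, -0.2169, 0.1331]
orientation: [-0.0, 0.989, 0.149, -0.0]
contact_force: [-0.9, -0.4, -2.8]
finger_gap: 0.023
```

```bash
python3 pm.py k
```

```text
t 11.2 tcp [ 0.4332 -0.2169  0.1331] yaw 17.099667423087514 q [ 0.5    0.424 -0.117  2.083  0.081  0.638 -0.945] F [-0.9 -0.4 -2.8] M [0.02 0.04 0.02] gap 0.02304066016800518
cam in tool [ 0.075  -0.0005 -0.0697]
px [254.3  59.5] [408.3  67. ] sep 0.05607745558372944 O(head) [ 0.51570652 -0.19538369  0.07148107] heading 14.53436358141471
C-O world [ 0.00022348 -0.00044631] tool frac [ 0.0002  0.0012 -0.    ] turn needed frac 0.0003191906981046581
```

View pics/k_wrist.png

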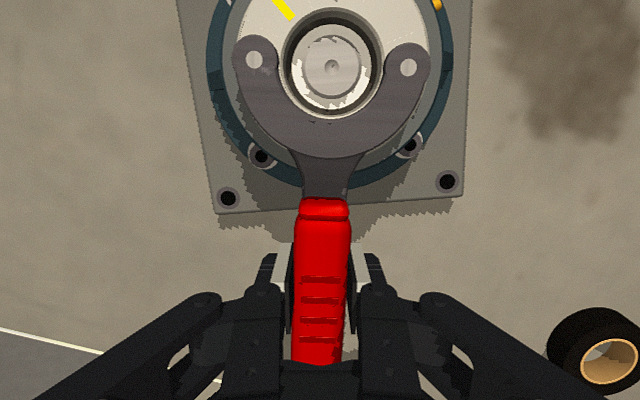

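>>> {"op": "carry_out", "data": {
  "series": [0, 0, 0.002, 0, 0, 0, 0.004, 0, 0, 0, 0.006, 0, 0, 0, 0.006, 0]
}}

```text
clock: 11.65
ee_pos: [0.4334, -0.2177, 0.1311]
orientation: [0.001, 0.989, 0.148, 0.0]
contact_force: [-3.1, -3.6, 9.7]
finger_gap: 0.0229
```

```bash
python3 - <<'E'
import numpy as np
p=np.array([-.0860,-.0027])
for th in range(4,46,4):
    t=np.radians(th);c,s=np.cos(t),np.sin(t);q=np.array([[c,-s],[s,c]])@p-p;print(th,np.round(q/.4,4),round(th/45,4))
E
```

```text
4 [ 0.001 -0.015] 0.0889
8 [ 0.003  -0.0299] 0.1778
12 [ 0.0061 -0.0446] 0.2667
16 [ 0.0102 -0.059 ] 0.3556
20 [ 0.0153 -0.0731] 0.4444
24 [ 0.0213 -0.0869] 0.5333
28 [ 0.0283 -0.1001] 0.6222
32 [ 0.0362 -0.1129] 0.7111
36 [ 0.045  -0.1251] 0.8
40 [ 0.0546 -0.1366] 0.8889
44 [ 0.065  -0.1475] 0.9778
```

>>> {"op": "carry_out", "data": {
  "series": [0.001, -0.015, -0.002, 0.089, 0.003, -0.03, -0.003, 0.178, 0.0061, -0.0446, -0.003, 0.267, 0.0102, -0.059, -0.003, 0.356, 0.0153, -0.0731, -0.003, 0.444, 0.0153, -0.0731, -0.003, 0.444]
}}

```text
clock: 12.25
ee_pos: [0.4303, -0.1878, 0.132]
orientation: [0.001, 1.0, -0.027, 0.0]
contact_force: [-2.1, -9.1, -0.9]
finger_gap: 0.0228
```

```bash
python3 pm.py l
```

```text
t 12.25 tcp [ 0.4303 -0.1878  0.132 ] yaw -3.1047075533101274 q [ 0.377  0.404 -0.037  2.121  0.027  0.617 -1.304] F [-2.1 -9.1 -0.9] M [-1.97  0.42 -0.53] gap 0.022846366696364064
cam in tool [ 0.0748 -0.0005 -0.0697]
px [251.6  59.8] [406.5  65.3] sep 0.056353992335251034 O(head) [ 0.51539275 -0.1954413   0.07043753] heading -4.988997431336344
C-O world [ 0.00053725 -0.0003887 ] tool frac [0.0014 0.0009 0.    ] turn needed frac -0.43353327625191873
```

View pics/l_wrist.png

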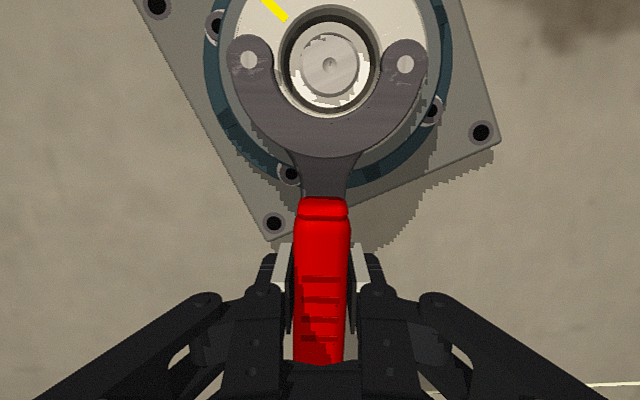

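>>> {"op": "carry_out", "data": {
  "series": [0.001, -0.015, 0, 0.089, 0.003, -0.03, 0, 0.178, 0.0061, -0.0446, 0, 0.267, 0.0102, -0.059, 0, 0.356, 0.0153, -0.0731, 0, 0.444, 0.0213, -0.0869, 0, 0.533, 0.0283, -0.1001, 0, 0.622, 0.0362, -0.1129, 0, 0.711, 0.045, -0.1251, 0, 0.8, 0.0546, -0.1366, 0, 0.889, 0.0546, -0.1366, 0, 0.889]
}}

```text
clock: 13.4
ee_pos: [0.4554, -0.1347, 0.132]
orientation: [0.001, 0.93, -0.367, 0.001]
contact_force: [-0.7, -11.1, -1.9]
finger_gap: 0.0224
```

```bash
python3 pm.py m
```

```text
t 13.4 tcp [ 0.4554 -0.1347  0.132 ] yaw -43.11697014063177 q [ 0.12   0.413  0.12   2.113 -0.08   0.619 -2.028] F [ -0.7 -11.1  -1.9] M [-2.43  0.04 -0.51] gap 0.02240017913576161
cam in tool [ 0.0745 -0.0003 -0.0697]
px [251.6  59.7] [406.5  65.2] sep 0.056367876875551 O(head) [ 0.51546369 -0.19533126  0.0705126 ] heading -44.97252242918385
C-O world [ 0.00046631 -0.00049874] tool frac [0.0017 0.0001 0.    ] turn needed frac -1.3220560539818633
```

View pics/m_wrist.png

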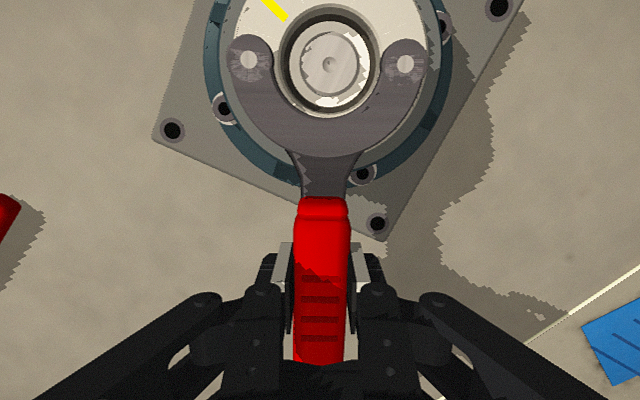

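>>> {"op": "carry_out", "data": {
  "series": [0.0005, -0.0075, 0, 0.044, 0.001, -0.015, 0, 0.089, 0.002, -0.0225, 0, 0.133, 0.0025, -0.0262, 0, 0.156, 0.0025, -0.0262, 0, 0.156]
}}

```text
clock: 13.95
ee_pos: [0.463, -0.1281, 0.1319]
orientation: [0.001, 0.906, -0.423, 0.001]
contact_force: [-0.6, -11.7, -1.2]
finger_gap: 0.0224
```

```bash
python3 pm.py n
```

```text
t 13.95 tcp [ 0.463  -0.1281  0.1319] yaw -50.03987796841537 q [ 0.08   0.421  0.148  2.101 -0.101  0.625 -2.147] F [ -0.6 -11.7  -1.2] M [-2.44  0.12 -0.27] gap 0.022437966300093305
cam in tool [ 0.0745 -0.0003 -0.0697]
px [251.   59.9] [406.  65.] sep 0.05637837774749175 O(head) [ 0.51536533 -0.19539339  0.07048288] heading -51.7364755681516
C-O world [ 0.00056467 -0.00043661] tool frac [ 0.0017 -0.0004  0.    ] turn needed frac -1.4723661237367023
```

>>> {"op": "carry_out", "data": {
  "series": [0.0002, -0.0037, 0, 0.022, 0.0004, -0.0075, 0, 0.044, 0.0006, -0.011, 0, 0.067, 0.0006, -0.011, 0, 0.067]
}}

```text
clock: 14.4
ee_pos: [0.4665, -0.1254, 0.1319]
orientation: [0.001, 0.895, -0.447, 0.001]
contact_force: [-0.8, -10.6, -1.9]
finger_gap: 0.0221
```

>>> {"op": "carry_out", "data": {
  "series": [0.0002, -0.0037, 0, 0.022, 0.0004, -0.0075, 0, 0.044, 0.0004, -0.0075, 0, 0.044]
}}

```text
clock: 14.7
ee_pos: [0.469, -0.1238, 0.1319]
orientation: [0.001, 0.887, -0.462, 0.001]
contact_force: [-1.2, -10.8, -2.0]
finger_gap: 0.0227
```

```bash
python3 pm.py o
```

```text
t 14.7 tcp [ 0.469  -0.1238  0.1319] yaw -55.026995646653766 q [ 0.052  0.429  0.168  2.091 -0.116  0.63  -2.232] F [ -1.2 -10.8  -2. ] M [-2.39  0.12 -0.17] gap 0.022694502523295322
cam in tool [ 0.0745 -0.0002 -0.0697]
px [250.8  59.9] [405.8  64.9] sep 0.056386416345494024 O(head) [ 0.51534475 -0.19542878  0.07049273] heading -56.711953231713
C-O world [ 0.00058525 -0.00040122] tool frac [ 0.0017 -0.0006  0.    ] turn needed frac -1.5829322940380666
```

View pics/o_wrist.png

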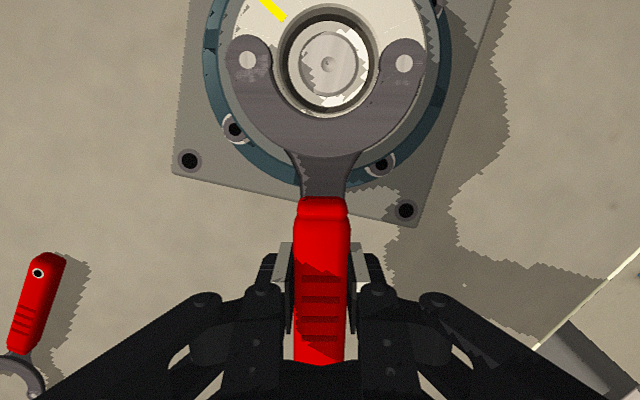

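```bash
cat > mark.py <<'E'
from h import *
import sys
C=np.array([.5155,-.1957,.066])
def mk(tag):
    d=load("wrist",tag);hsv=cv2.cvtColor(d["im"],cv2.COLOR_RGB2HSV)
    m=cv2.inRange(hsv,(24,150,120),(35,255,255));m[120:]=0;n,l,st,ce=cv2.connectedComponentsWithStats(m)
    for i in range(1,n):
        if st[i,4]>8:
            W=np.array([onz(d,u,v,.066)[:2] for v,u in np.argwhere(l==i)])-C[:2];w=W.mean(0)
            print(tag,np.round(ce[i]),st[i,4],"r",round(np.linalg.norm(w),4),"ang",round(np.degrees(np.arctan2(w[1],w[0])),2))
for t in sys.argv[1:]:mk(t)
E
python3 mark.py b k l m n o
```

```text
b [328.  79.] 33 r 0.0403 ang -8.23
b [292. 111.] 62 r 0.0282 ang 59.41
k [284.   9.] 204 r 0.026 ang 59.59
l [276.   9.] 239 r 0.0266 ang 44.26
m [276.   9.] 248 r 0.0265 ang 4.26
n [274.   9.] 241 r 0.0268 ang -2.23
o [274.   9.] 244 r 0.0266 ang -7.11
```

>>> {"op": "carry_out", "data": {
  "series": [0.0002, -0.0037, 0, 0.022, 0.0003, -0.0055, 0, 0.033, 0.0004, -0.0075, 0, 0.044, 0.0004, -0.0075, 0, 0.044]
}}

```text
clock: 15.15
ee_pos: [0.4711, -0.1224, 0.1319]
orientation: [0.001, 0.879, -0.477, 0.0]
contact_force: [-3.4, -13.5, -0.3]
finger_gap: 0.0226
```

```bash
python3 pm.py p; python3 mark.py p
```

```text
t 15.15 tcp [ 0.4711 -0.1224  0.1319] yaw -56.978375218257284 q [ 0.042  0.432  0.176  2.087 -0.121  0.632 -2.265] F [ -3.4 -13.5  -0.3] M [-2.87  0.66  0.26] gap 0.02260563190472812
cam in tool [ 0.0745 -0.0002 -0.0697]
px [250.2  60.3] [405.1  64.6] sep 0.05634923888509777 O(head) [ 0.51516764 -0.19546893  0.07038524] heading -58.44135597258584
C-O world [ 0.00076236 -0.00036107] tool frac [ 0.0018 -0.0011  0.    ] turn needed frac -1.621363466057463
p [271.  10.] 256 r 0.027 ang -8.02
```

>>> {"op": "carry_out", "data": {
  "series": [0.0001, -0.0037, 0, 0.022, 0.0003, -0.0075, 0, 0.044, 0.0004, -0.0095, 0, 0.055, 0.0004, -0.0095, 0, 0.055]
}}

```text
clock: 15.6
ee_pos: [0.4732, -0.1215, 0.1316]
orientation: [0.002, 0.868, -0.496, -0.0]
contact_force: [-12.4, -19.7, 4.5]
finger_gap: 0.0224
```

```bash
python3 pm.py q; python3 mark.py q
```

```text
t 15.6 tcp [ 0.4732 -0.1215  0.1316] yaw -59.47709945206045 q [ 0.029  0.436  0.188  2.082 -0.128  0.636 -2.306] F [-12.4 -19.7   4.5] M [-4.55  2.36  0.74] gap 0.02237499478605882
cam in tool [ 0.0745 -0.0002 -0.0697]
px [247.5  61.7] [402.7  63.9] sep 0.05641630237277128 O(head) [ 0.51462458 -0.19586879  0.07012853] heading -60.19406590726467
C-O world [1.30541698e-03 3.87853690e-05] tool frac [ 0.0016 -0.0029 -0.    ] turn needed frac -1.6603125757169925
q [262.  11.] 304 r 0.0279 ang -8.07
```

>>> {"op": "carry_out", "data": {
  "series": [0, 0.0037, 0, -0.022, 0, 0.0075, 0, -0.044, 0.0001, 0.013, 0, -0.078, 0.0001, 0.013, 0, -0.078, 0.0001, 0.013, 0, -0.078]
}}

```text
clock: 16.15
ee_pos: [0.4698, -0.1236, 0.1319]
orientation: [0.001, 0.883, -0.47, 0.0]
contact_force: [-2.9, -14.4, -1.0]
finger_gap: 0.0222
```

```bash
python3 pm.py r; python3 mark.py r
```

```text
t 16.15 tcp [ 0.4698 -0.1236  0.1319] yaw -56.018400741842825 q [ 0.048  0.43   0.172  2.089 -0.118  0.631 -2.248] F [ -2.9 -14.4  -1. ] M [-3.15  0.73 -0.71] gap 0.02224198706721536
cam in tool [ 0.0745 -0.0002 -0.0697]
px [249.7  60.8] [404.6  64.9] sep 0.05636779084046217 O(head) [ 0.51517102 -0.19562437  0.07042957] heading -57.40521866883368
C-O world [ 0.00075898 -0.00020563] tool frac [ 0.0015 -0.0013  0.    ] turn needed frac -1.5983381926407485
r [271.   9.] 255 r 0.0269 ang -8.08
```

>>> {"op": "carry_out", "data": {
  "series": [0.0015, 0.003, 0, -0.015, 0.003, 0.006, 0, -0.02, 0.003, 0.006, 0, -0.02, 0.003, 0.006, 0, -0.02]
}}

```text
clock: 16.6
ee_pos: [0.4687, -0.1249, 0.1319]
orientation: [0.0, 0.887, -0.462, 0.0]
contact_force: [-2.2, -8.2, 0.8]
finger_gap: 0.0225
```

```bash
python3 pm.py s; python3 mark.py s
```

```text
t 16.6 tcp [ 0.4687 -0.1249  0.1319] yaw -55.05880119002772 q [ 0.055  0.429  0.168  2.09  -0.117  0.631 -2.229] F [-2.2 -8.2  0.8] M [-1.64  0.51 -0.65] gap 0.02251377088227656
cam in tool [ 0.0745 -0.0002 -0.0697]
px [249.5  60.9] [404.5  64.9] sep 0.05638007145146685 O(head) [ 0.51531312 -0.1961139   0.07039327] heading -56.39457406275138
C-O world [0.00061688 0.0002839 ] tool frac [ 0.0003 -0.0017 -0.    ] turn needed frac -1.5758794236166975
s [271.  10.] 250 r 0.027 ang -7.91
```

Easing off along the remaining reaction force.

>>> {"op": "carry_out", "data": {
  "series": [0.002, 0.001, 0, 0, 0.004, 0.002, 0, 0, 0.004, 0.002, 0, 0, 0.004, 0.002, 0, 0]
}}

```text
clock: 17.05
ee_pos: [0.4686, -0.1255, 0.1318]
orientation: [0.0, 0.887, -0.462, -0.001]
contact_force: [-7.3, 0.8, 5.3]
finger_gap: 0.0224
```

```bash
python3 pm.py u; python3 mark.py u
```

```text
t 17.05 tcp [ 0.4686 -0.1255  0.1318] yaw -54.97262549601176 q [ 0.058  0.43   0.167  2.089 -0.117  0.632 -2.225] F [-7.3  0.8  5.3] M [-0.13  1.19 -0.37] gap 0.022354738577857854
cam in tool [ 0.0745 -0.0002 -0.0697]
px [249.  61.] [404.2  64.8] sep 0.0564654933454876 O(head) [ 0.51541334 -0.19650053  0.07008012] heading -56.24893454089178
C-O world [0.00051666 0.00067053] tool frac [-0.0006 -0.002  -0.    ] turn needed frac -1.572642989797595
u [270.  10.] 262 r 0.0272 ang -8.13
```

>>> {"op": "carry_out", "data": {
  "series": [-0.0015, 0.003, -0.001, 0, -0.002, 0.004, -0.001, 0, -0.002, 0.004, -0.001, 0]
}}

```text
clock: 17.4
ee_pos: [0.4675, -0.1258, 0.1323]
orientation: [-0.0, 0.887, -0.461, 0.0]
contact_force: [-0.1, 0.3, -0.6]
finger_gap: 0.0225
```

Free. Lifting straight up.

>>> {"op": "carry_out", "data": {
  "series": [0, 0, -0.01, 0, 0, 0, -0.02, 0, 0, 0, -0.03, 0, 0, 0, -0.05, 0, 0, 0, -0.1, 0, 0, 0, -0.16, 0, 0, 0, -0.2, 0, 0, 0, -0.2, 0, 0, 0, -0.2, 0, 0, 0, -0.2, 0]
}}

```text
clock: 18.4
ee_pos: [0.4671, -0.1257, 0.2115]
orientation: [0.0, 0.887, -0.461, -0.001]
contact_force: [-0.3, -0.0, -3.4]
finger_gap: 0.0226
```

```bash
python3 pm.py v; python3 mark.py v
```

```text
t 18.4 tcp [ 0.4671 -0.1257  0.2115] yaw -54.94832932456643 q [ 0.032  0.29   0.193  2.048 -0.076  0.811 -2.26 ] F [-0.3 -0.  -3.4] M [0.03 0.02 0.02] gap 0.02263539397667299
cam in tool [ 0.0745 -0.0002 -0.0697]
px [248.6  61.2] [403.3  64.6] sep 0.05624619663548318 O(head) [ 0.51405683 -0.19656399  0.14987566] heading -56.05552017748785
C-O world [0.00187317 0.00073399] tool frac [ 0.0012 -0.0049 -0.    ] turn needed frac -1.5683448928330632
v [271.  25.] 58 r 0.0395 ang -7.82
v [285.  39.] 134 r 0.0284 ang -8.51
```

View pics/v_wrist.png

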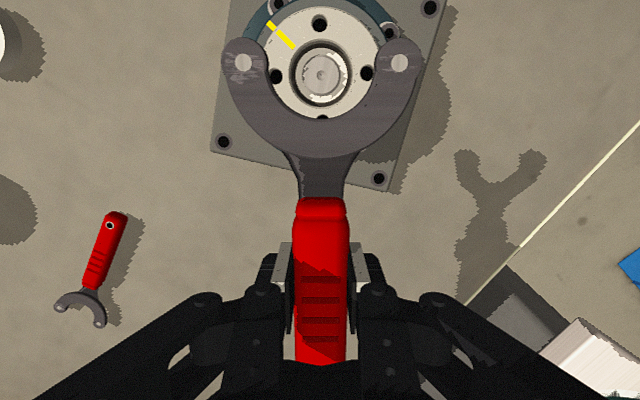

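>>> {"op": "carry_out", "data": {
  "series": [-0.037, -0.022, 0, -0.05, -0.11, -0.065, 0, -0.15, -0.185, -0.109, 0, -0.25, -0.26, -0.153, 0, -0.35, -0.335, -0.197, 0, -0.45, -0.41, -0.241, 0, -0.55, -0.485, -0.285, 0, -0.65, -0.56, -0.33, 0, -0.75, -0.63, -0.371, 0, -0.85, -0.69, -0.406, 0, -0.93, -0.725, -0.427, 0, -0.98, -0.737, -0.434, 0, -1]
}}

```text
clock: 19.65
ee_pos: [0.4396, 0.2167, 0.2119]
orientation: [-0.0, 0.996, -0.085, -0.0]
contact_force: [0.0, -1.2, -2.3]
finger_gap: 0.023
```

>>> {"op": "carry_out", "data": {
  "series": [0, 0, 0.04, 0, 0, 0, 0.12, 0, 0, 0, 0.2, 0, 0, 0, 0.26, 0, 0, 0, 0.29, 0, 0, 0, 0.3, 0, 0, 0, 0.3, 0, 0, 0, 0.3, 0]
}}

```text
clock: 20.45
ee_pos: [0.4408, 0.2153, 0.0933]
orientation: [-0.0, 0.996, -0.087, 0.001]
contact_force: [0.4, 0.6, -2.9]
finger_gap: 0.0227
```

```bash
python3 pins.py w
```

```text
t 20.45 tcp [0.4408 0.2153 0.0933] yaw -9.969747917243534 q [-0.43   0.507 -0.104  2.081  0.096  0.557 -2.347] F [ 0.4  0.6 -2.9] M [-0.02  0.07  0.03] gap 0.022700449959669234
```

View pics/w_wrist.png

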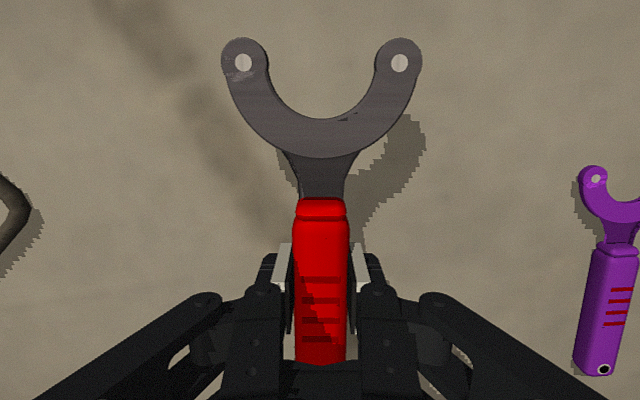

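>>> {"op": "carry_out", "data": {
  "series": [0, 0, 0.012, 0, 0, 0, 0.024, 0, 0, 0, 0.034, 0, 0, 0, 0.04, 0, 0, 0, 0.042, 0, 0, 0, 0.042, 0]
}}

```text
clock: 21.1
ee_pos: [0.4402, 0.2151, 0.0755]
orientation: [0.0, 0.996, -0.087, -0.0]
contact_force: [-0.2, -1.2, 2.6]
finger_gap: 0.022
```

>>> {"op": "carry_out", "data": {
  "series": [0, 0, 0.002, 0, 0, 0, 0.003, 0, 0, 0, 0.003, 0]
}}

```text
clock: 21.4
ee_pos: [0.4403, 0.2151, 0.0751]
orientation: [0.0, 0.996, -0.087, 0.0]
contact_force: [-5.6, -4.3, 22.7]
finger_gap: 0.0229
```

>>> {"op": "carry_out", "data": {
  "series": [0, 0, -0.002, 0, 0, 0, -0.003, 0, 0, 0, -0.003, 0]
}}

```text
clock: 21.7
ee_pos: [0.4402, 0.2152, 0.0755]
orientation: [-0.0, 0.996, -0.087, -0.0]
contact_force: [-0.3, -1.4, 2.0]
finger_gap: 0.0225
```

>>> {"op": "carry_out", "data": {
  "series": [0, 0, 0, 0, 0, 0, 0, 0, 0, 0, 0, 0, 0, 0, 0, 0, 0, 0, 0, 0],
  "jaw": 0
}}

```text
clock: 22.2
ee_pos: [0.4403, 0.2152, 0.0755]
orientation: [-0.0, 0.996, -0.087, -0.0]
contact_force: [-1.0, 0.4, -0.3]
finger_gap: 0.0429
```

```bash
python3 pins.py x
```

```text
t 22.2 tcp [0.4403 0.2152 0.0755] yaw -9.951003402031018 q [-0.435  0.541 -0.099  2.085  0.102  0.52  -2.353] F [-1.   0.4 -0.3] M [ 0.06 -0.01  0.02] gap 0.042944810225032215
```

View pics/x_wrist.png

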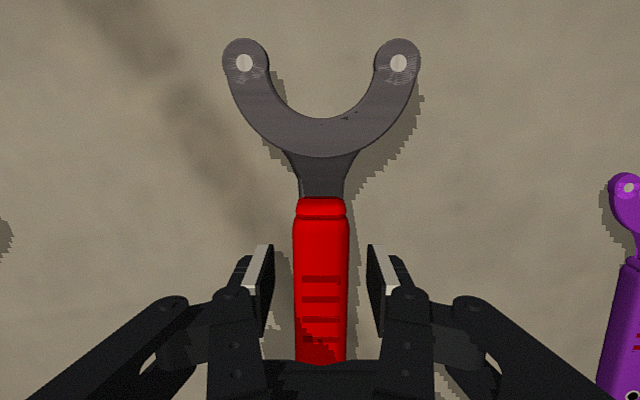

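>>> {"op": "carry_out", "data": {
  "series": [0, 0, -0.02, 0, 0, 0, -0.06, 0, 0, 0, -0.14, 0, 0, 0, -0.26, 0, 0, 0, -0.38, 0, 0, 0, -0.48, 0, 0, 0, -0.52, 0, 0, 0, -0.52, 0]
}}

```text
clock: 23.05
ee_pos: [0.4409, 0.2155, 0.2865]
orientation: [-0.001, 0.996, -0.087, 0.002]
contact_force: [-0.1, 0.3, -1.2]
finger_gap: 0.0426
```

>>> {"op": "carry_out", "data": {
  "series": [0.2, 0.05, 0, -0.1, 0.22, 0.2, 0, -0.2, 0.22, 0.3, 0, -0.2, 0.22, 0.4, 0, -0.2, 0.24, 0.5, 0, -0.2, 0.24, 0.6, 0, -0.2, 0.24, 0.7, 0, -0.2, 0.24, 0.8, 0, -0.2, 0.24, 0.9, 0, -0.2, 0.24, 0.97, 0, -0.2, 0.24, 0.97, 0, -0.2, 0.24, 0.97, 0, -0.2]
}}

```text
clock: 24.25
ee_pos: [0.4674, -0.1836, 0.2828]
orientation: [-0.0, 1.0, -0.009, -0.001]
contact_force: [1.2, -1.3, -0.2]
finger_gap: 0.0432
```

>>> {"op": "carry_out", "data": {
  "series": [0, 0, 0, 0, 0, 0, 0, 0, 0, 0, 0, 0]
}}

```text
clock: 24.55
ee_pos: [0.4679, -0.1828, 0.2834]
orientation: [-0.0, 1.0, -0.008, -0.0]
contact_force: [-0.9, 0.3, -0.4]
finger_gap: 0.0425
```

```bash
python3 pins.py y; python3 mark.py y; python3 - <<'E'
from h import *
save("top","y")
d=load("wrist","y");c=d["im"][40:240,200:460]
cv2.imwrite("pics/y_c.png",cv2.resize(c,None,fx=3,fy=2.9,interpolation=cv2.INTER_CUBIC)[:,:,::-1])
E
```

```text
t 24.55 tcp [ 0.4679 -0.1828  0.2834] yaw -0.8766377942371631 q [ 0.21   0.221  0.115  1.939 -0.031  0.983 -1.246] F [-0.9  0.3 -0.4] M [ 0.03 -0.03 -0.  ] gap 0.04249506562489346
y [342.  76.] 32 r 0.0403 ang -7.97
y [340.  91.] 64 r 0.0285 ang -8.63
```

View pics/y_c.png

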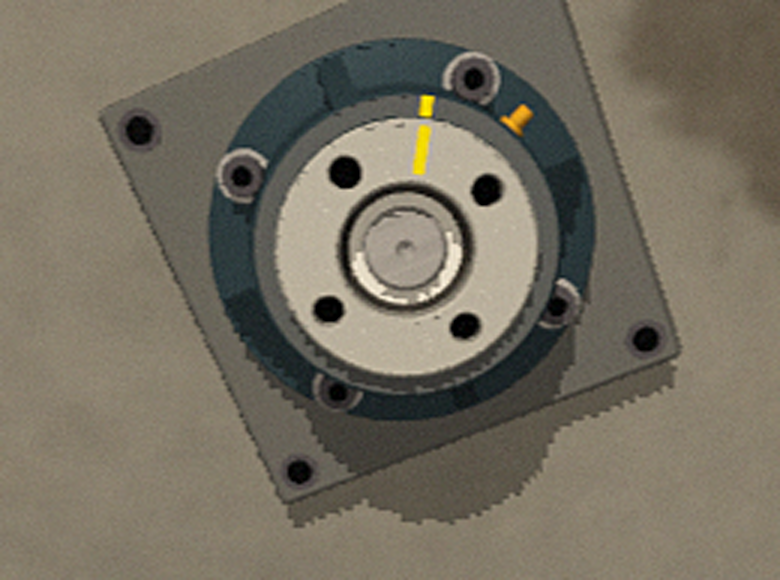

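View pics/y_top.png

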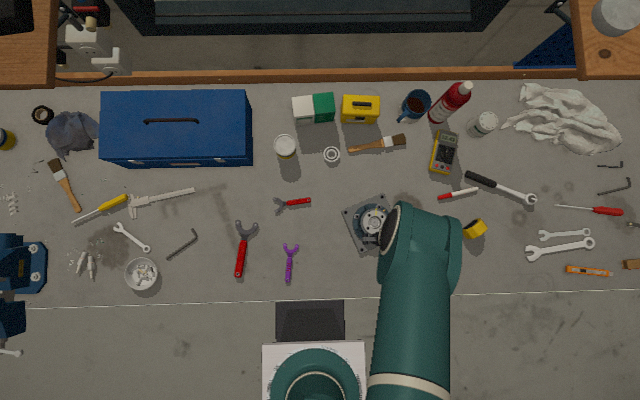

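The two yellow marks line up: the ring mark is at crop (421,150) and the carrier mark at (427,105). The spanner lies flat on open bench at top-view (243,247), and nothing else has moved. Handing in.

```bash
python3 -c "
from bench import finish_job,sense
print(sense()['clock']);print(finish_job())"
```

```text
24.65
the job is handed in; nothing more can be done
None
```

The lock ring is tightened home with the large red spanner, and the spanner is lying on the open bench. I handed in at 24.65 s on the robot's clock, against the 59 s limit.

- **Spanner:** I left the purple spanner and the smaller red one alone. The pins measured 56.0 mm apart, as specified, and went into the holes with no insertion force.
- **Tightening:** I turned the ring clockwise about 68° (1.18 rad). At the end its mark stopped moving while the force on the tool rose from about 11 to 23 N, so it is against its stop.
- **Marks:** In the last wrist picture the ring's mark read -8.6° and the carrier's -8.0°. The gap is within the measuring noise, and the picture shows them in one line.
- **Laying down:** I lowered the spanner to the bench near where it first lay and released it. The last top picture shows it flat and clear of the carrier. The other things are where they were, except the tape roll, which the arm hid in that picture.

- **Disagreements:**
    - Two pictures taken while the arm was still settling gave heights a few millimetres off. I took new ones after letting it come to rest.
    - The pins had about 5° of play in the holes, so the spanner angle alone overstated how far the ring had turned. I judged it by the mark and the force instead.
    - The bench contact briefly reached 23 N when I set the spanner down, and I eased off before opening the gripper.

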